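Test the line stop, then hold the key switch over

ROBOT

A 6-joint arm with a two-finger parallel gripper is mounted at the origin on a cart in front of the work surface, level with it; the furniture and walls round the work are solid. World frame = base frame: x ahead of the robot, y to its left, z up, the work surface at z = 0. Lengths are in m, angles in degrees, forces in N, time in s.
With the tool pointing down it reaches from about 0.4 to 0.825 m from the base axis. Payload 7 kg.
Tool frame: the origin (TCP) lies on the centre line of the jaws, within the pads' length; the fingertips stand 11 mm ahead of it and the grasp point (between the pads) lies 8 mm behind it; z points along the fingers, y is the line along which they close (so a half turn about z gives the same grasp; the last joint's range is limited). The gripper opens to 88 mm and grips with 3 to 60 N. Pads are 19 mm wide; open, the fingers measure 130 mm over their backs; the gripper's body (78 mm by 193 mm) begins 47 mm behind the grasp point.
Start: joints at [-48.868, 20.546, 0.682, 0, -70.136, -16.507], TCP at [0.281, -0.614, 0.238] pointing down, gripper open.
Joint ranges: [-176.03, 176.03], [-82.01, 121.73], [-58.28, 71.71], [-173.87, 95.51], [-174.79, -0.11], [-173.66, 173.66]. Speed limits (degrees/s): [136.94, 136.94, 172.46, 180, 180, 180].

INTERFACE

Orientations are given as [roll, pitch, yaw] about the fixed x, y, z axes, in that order (R = Rz(yaw) Ry(pitch) Rx(roll)).
In Python, from plant import r, capture, camera_model, job gives the robot as it stands.
- The arm moves only by the tool drive_tool, never from a script. Its argument "increments" is a list that holds one entry, the list of rows, each a list of 5 numbers: the gripper's target within -1 to 1 (fully open at 1, half-way at 0, shut at -1), then the shift along the tool's x, y, z scaled (see below), then the turn about the tool's z scaled (see below). In form: [[[gripper, tx, ty, tz, roll], ...]]. A call has 1 to 5 rows; each row is the pose to reach, as a shift and turn from the pose commanded when the call began, along the tool's axes at that moment, turning the shorter way round; what a row does not reach only later rows make up. The controller multiplies each number of a shift by 120 mm and each number of a turn by 360 degrees. A row lasts 1/8 s, in which the tool goes at most 62.5 mm and 10.7 degrees, less where a joint would pass 70% of its speed; a pose out of reach is approached as far as the arm can. A call with a number of a shift or a turn outside -1 to 1 is refused whole. A call with a gripper value outside its range is refused whole. The fingers move at their own pace and stop on an object; "squeeze" is the grip in N (left out, the last holds). Time passes only in rows, so rows that repeat a pose let the fingers close. It gives the time, the measured TCP pose, the force, the opening and the grip force at its end, in the units of the state.
- r.get_state(): the state, without advancing time (a new reading comes with each control period).
- capture(name): name is "side" or "top" or "wrist"; returns the picture (480x640x3 uint8, red, green, blue); there is no depth.
- camera_model(name): a dict with "camera_matrix" (3x3 intrinsics, pixels), "rvec" (rotation vector, rad) and "tvec" (3), from world to camera coordinates, as OpenCV has them. Camera axes: x right, y down, z forward; pixel columns grow to the right and rows downward; lengths in m; the calibration is good to about 2 mm. A picture is of the moment at which its call begins: read the wrist's pose just before it. camera_model takes no time and is no camera call; for the wrist camera it gives the pose at the moment of the call.
- job.close_job(): hands the job in; it is judged then, once.
The state is a dict: "time_s": time; "joints": joint angles; "qd": joint speeds; "joint_torque": joint torques, N m; "tcp_pos": TCP position; "eef_rot": TCP orientation; "contact_force": force on the tool from outside, world axes, zero at the start; "moment": the same for the moment, N m; "gripper_width": finger opening in m; "gripper_force": force on a finger pad.
Only numpy, scipy, OpenCV 4.12 (cv2) and the standard library are available. Lean on these libraries where they do the work, as an engineer would, in place of code of your own. Each camera call takes 0.05 s, during which the arm holds its last target. There are 200 camera calls.

TASK

Test and re-enable the packing line at its grey control station: press the red mushroom button down until it latches, then twist it clockwise so that it springs back up. After that take the key out of its blue holder, work it fully home in the key switch past the sticky pins, and turn it clockwise a quarter turn against the spring. Finish while still gripping the key and holding it turned and fully home; leave the carton, stapler and glue stick alone.

Things in the scene. Friction and masses are not known exactly. Their poses are not given: they have to be found in the camera images.
- station: grey control box fixed on the bench, 120 (its x) x 210 (its y) x 60 mm high; origin at the centre of its underside, z up. The red stop button stands on its top at +55 mm along its y, the key switch at -55 mm along its y.
- stop_top (a point): centre of the top of the red mushroom head, 104 mm above the bench when up (about 8 mm lower when latched). The head is 40 mm across with straight sides from 6 to 21 mm below this point and free space beneath; the box's top face is 44 mm below it when up (the collar round the stem is 4.5 mm high).
- stop_slide (a joint): how far the mushroom is pressed, in m: 0 up, 0.0095 bottom stop; pressing straight down takes up to about 8 N and past about 0.008 it latches by itself and then rests at about 0.008. Sprung upward.
- stop_head (a joint): twist of the mushroom head in rad about its vertical axis, growing clockwise seen from above, 0 to 1.0 (stop); it starts between 0 and 0.2 and stays where it is left. The latch holds only below about 0.5; turned beyond about 0.65 it is free and the head springs up, once it is let go or lifted.
- key_grip (a point): where to grip the key: near the centre of its red and black bow, 34 (its x) x 10 (its y) mm, reaching from 22 mm below to 20 mm above this point. Below the bow a collar 20 x 9.5 x 4 mm, then a steel blade 14 (x) x 6 (y) x 34 mm with a narrower tip, 60 mm below this point. z up along the key, which stands upright, tip down; a half turn about z makes no difference. 50 g.
- key_tip (a point): middle of the end of the blade, same axes as key_grip
- key_holder: fixed blue block 64 x 64 x 45 mm on a 72 mm black foot, origin at the centre of its underside; the key stands loosely in a 32 mm deep pocket in its middle, its x along the holder's x, its bow wholly above the block (grip point 73 mm above the bench). The holder stands left or right of the station.
- keyhole (a point): centre of the mouth of the key slot in the brass plug's face, 62 mm above the bench; z up; at rest the slot's long side lies along this point's x (fixed to the station). Slot 17 x 8 mm, 32 mm deep, 3 mm chamfer; a steel ring, 29 mm inside and 74 mm outside diameter, rises 2 mm above the face. Fully home, the tip is 32 mm below this point, the grip point 28 mm above it.
- lock_plug (a joint): turn of the plug in rad, growing clockwise from above: -0.06 at rest, stop at 1.6; a spring (up to 0.2 N m) turns it back when let go. Sticky sprung side pins grip the blade from 12 and 20 mm down, a sprung plunger meets the tip 25 mm down: pushing home takes about 5 to 10 N, small to and fro turns help. The plug turns no more than 0.2 until the key is within 1.5 mm of home.
- carton: bystander: loose brown mailer carton 77 x 102 x 63 mm, origin at the centre of its underside
- stapler: bystander: red stapler 135 x 34 x 51 mm
- glue_stick: bystander: standing glue stick, 29 mm across, 92 mm tall, yellow with blue cap

How it is judged:
By the outcome, as a careful person would: the job done as asked, in the order asked, and still so for the second after the job is handed in, while the arm keeps its last pose, push and grip.
It also fails if it takes over 64 s, if anything falls off the work surface, if the arm or the gripper's body presses on something with over 40 N, if the wrist force passes 120 N, or if a joint passes its speed limit or range.

## Working session

There is one attempt and no reset: what is moved stays moved. The work goes in short steps, Python scripts to look and compute and a tool call to move; the robot and the scene stay as the last step left them, time stands still between calls to the robot, and variables do not carry over. Pictures are saved under pics/ and viewed, at most 10 in all, crops included, and the job is handed in when it is done.

Besides the shell and the picture viewer there is one more tool, called after "Request:" in YAML: its name, and indented under it one key for each argument. drive_tool: Moves the arm, as the interface text tells. Its arguments: {"type":"object","properties":{"increments":{"type":"array"},"squeeze":{"type":"number"}},"required":["increments"]}

```bash
mkdir -p pics; ls; python3 - <<'E'
from plant import r,capture,camera_model
import cv2,numpy as np
for n in("top","side"):
    m=camera_model(n);im=capture(n);cv2.imwrite(f"pics/{n}0.png",im[:,:,::-1])
    print(n,np.round(m["camera_matrix"],1).tolist(),np.round(m["rvec"],3).ravel(),np.round(m["tvec"],3).ravel())
s=r.get_state();print({k:np.round(v,3) for k,v in s.items()})
E
```

```text
pics
top [[499.2, 0.0, 314.4], [0.0, 499.2, 240.1], [0.0, 0.0, 1.0]] [ 2.164 -2.168  0.064] [-0.01   0.578  1.092]
side [[521.0, 0.0, 321.5], [0.0, 521.0, 242.0], [0.0, 0.0, 1.0]] [ 0.05   2.834 -1.33 ] [0.579 0.081 1.162]
{'time_s': np.float64(0.1), 'joints': array([-4.8867e+01,  2.0586e+01,  6.3900e-01, -1.6000e-02, -7.0135e+01,
       -1.6507e+01]), 'qd': array([ 0.032, -0.004,  0.163,  0.028, -0.027,  0.106]), 'joint_torque': array([ 1.0000e-03, -5.8416e+01,  2.9375e+01,  7.0160e+00,  1.0000e-02,
       -0.0000e+00]), 'tcp_pos': array([ 0.281, -0.613,  0.237]), 'eef_rot': array([ 1.79917e+02, -9.00000e-03, -1.55379e+02]), 'contact_force': array([-0.131,  0.907,  0.674]), 'moment': array([ 0.032,  0.011, -0.023]), 'gripper_force': np.float64(0.0), 'gripper_width': np.float64(0.087)}
```

View pics/top0.png

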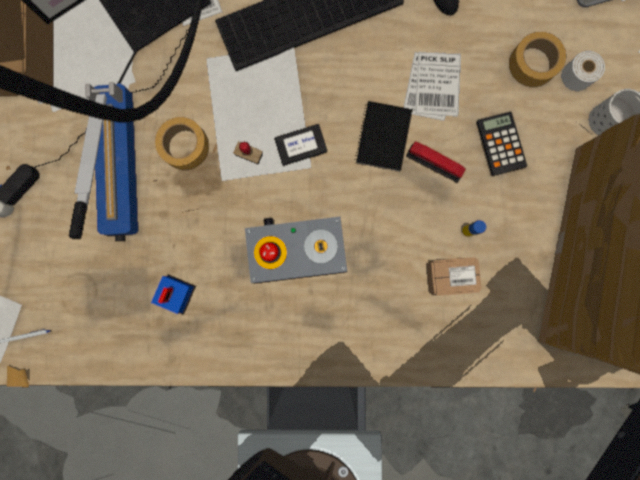

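View pics/side0.png

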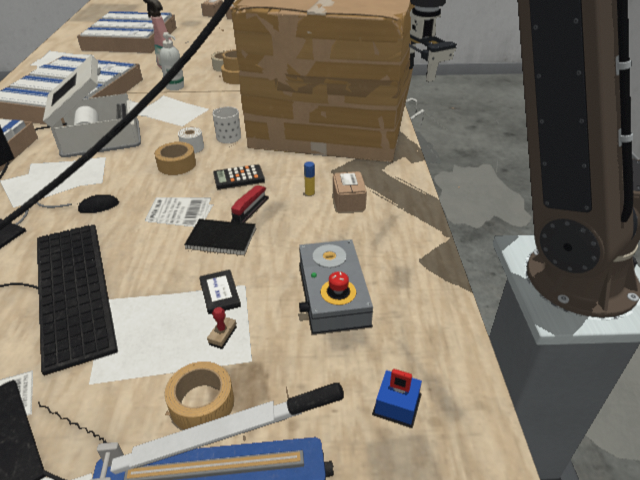

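The top view shows the station at about (296,249), the button at (269,252), the key switch at (321,246), and the holder and key at (173,295). A tall box, (545-640, 115-370), lies near the arm. The side view shows the button at (339,281), the key bow at (400,380), the lock at (328,255) and the gripper behind the box at (430,45).

```bash
cat > h.py <<'E'
import cv2,numpy as np
from plant import r,capture,camera_model
def ray(m,uv,):
    R=cv2.Rodrigues(np.array(m["rvec"],float))[0];t=np.array(m["tvec"],float).ravel()
    return -R.T@t, R.T@np.linalg.inv(m["camera_matrix"])@np.array([uv[0],uv[1],1.])
def onz(m,uv,z):
    c,d=ray(m,uv);return c+d*(z-c[2])/d[2]
def proj(m,p):
    return cv2.projectPoints(np.array(p,float).reshape(-1,1,3),np.array(m["rvec"],float),np.array(m["tvec"],float),np.array(m["camera_matrix"],float),None)[0].reshape(-1,2)
def tri(ms,uvs):
    A=np.zeros((3,3));b=np.zeros(3)
    for m,uv in zip(ms,uvs):
        c,d=ray(m,uv);d/=np.linalg.norm(d);P=np.eye(3)-np.outer(d,d);A+=P;b+=P@c
    return np.linalg.solve(A,b)
E
python3 - <<'E'
from h import *
T,S=camera_model("top"),camera_model("side")
it=cv2.imread("pics/top0.png");
print("cam",ray(T,(0,0))[0].round(3),ray(S,(0,0))[0].round(3))
print("stop",onz(T,(269,252),.1).round(3),onz(S,(339,275),.104).round(3))
print("lock",onz(T,(321,246),.062).round(3),onz(S,(329,255),.062).round(3))
print("key",onz(T,(167,295),.09).round(3),onz(S,(400,377),.09).round(3))
print("tcp proj",proj(T,[.281,-.614,.238]),proj(S,[.281,-.614,.238]))
# big box corners: top-front in side (237,12),(413,15)?; bottom front (247,148),(404,160)
for uv in((247,148),(396,158)):print("boxbase",onz(S,uv,0).round(3))
for uv in((545,342),(575,155)):print("boxbase top cam",onz(T,uv,0).round(3),onz(T,uv,.3).round(3))
# grey station top
hsv=cv2.cvtColor(it,cv2.COLOR_BGR2HSV)
roi=np.zeros(hsv.shape[:2],bool);roi[205:295,235:360]=1
m=((hsv[...,1]<60)&(hsv[...,2]>70)&roi).astype(np.uint8)
n,l,st,c=cv2.connectedComponentsWithStats(m);i=1+st[1:,4].argmax()
ys,xs=np.where(l==i);print("station px",cv2.minAreaRect(np.c_[xs,ys].astype(np.float32)))
b=cv2.boxPoints(cv2.minAreaRect(np.c_[xs,ys].astype(np.float32)));print([onz(T,p,.06).round(3).tolist() for p in b])
red=((hsv[...,1]>150)&((hsv[...,0]<8)|(hsv[...,0]>172))&(hsv[...,2]>60)).astype(np.uint8)
n,l,st,c=cv2.connectedComponentsWithStats(red)
for k in range(1,n):
    if st[k,4]>40:print(st[k],c[k])
blue=((hsv[...,0]>105)&(hsv[...,0]<125)&(hsv[...,1]>150)).astype(np.uint8);blue[:,:145]=0;blue[:260]=0
ys,xs=np.where(blue);q=cv2.minAreaRect(np.c_[xs,ys].astype(np.float32));print("holder",q,[onz(T,p,.045).round(3).tolist() for p in cv2.boxPoints(q)])
a=cv2.resize(it[205:320,145:360],None,fx=3.6,fy=3.6,interpolation=cv2.INTER_CUBIC);cv2.imwrite("pics/topcrop.png",a)
E
```

```text
cam [ 0.483 -0.039  1.137] [0.604 0.823 0.806]
stop [0.547 0.082 0.1  ] [0.547 0.08  0.104]
lock [ 0.562 -0.026  0.062] [ 0.562 -0.028  0.062]
key [0.457 0.297 0.09 ] [0.46  0.312 0.09 ]
tcp proj [[659.72604313 399.59733135]] [[419.21428387  69.71969463]]
boxbase [ 0.79  -0.612  0.   ]
boxbase [ 0.338 -0.534  0.   ]
boxbase top cam [ 0.351 -0.523  0.   ] [ 0.386 -0.395  0.3  ]
boxbase top cam [ 0.774 -0.607  0.   ] [ 0.697 -0.457  0.3  ]
station px ((295.1790466308594, 249.1584930419922), (57.229427337646484, 98.41397094726562), 83.1572265625)
[[0.605, 0.144, 0.06], [0.63, -0.069, 0.06], [0.506, -0.083, 0.06], [0.481, 0.127, 0.06]]
[239 143  11  11  91] [244.52747253 147.8021978 ]
[410 142  55  36 702] [437.04700855 159.07122507]
[260 243  19  19 258] [269.13178295 251.65891473]
[159 288  13  14  86] [164.45348837 294.53488372]
holder ((384.43048095703125, 425.2848815917969), (515.2307739257812, 168.30711364746094), 15.929157257080078) [[0.156, 0.42, 0.045], [0.503, 0.329, 0.045], [0.206, -0.726, 0.045], [-0.118, -0.615, 0.045]]
```

View pics/topcrop.png

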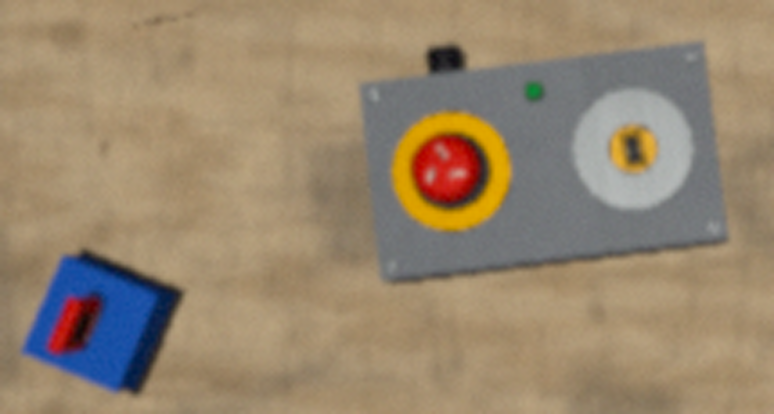

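The crop shows the holder yawed about -24° with the key bow's long side along the same line. The station is yawed about +7° with the slot's long side along its x.

```bash
python3 - <<'E'
from h import *
T,S=camera_model("top"),camera_model("side")
for z in (.1,.15,.2,.25,.3,.35): print(z,onz(S,(240,8),z).round(3),onz(S,(410,18),z).round(3), "tcpgrip",)
# holder corners, block top z=.045, from crop (scale 3.6, offset 145,205)
P=[((u+.5)/3.6+145-.5,(v+.5)/3.6+205-.5) for u,v in((68,255),(25,352),(120,392),(168,290))]
H=np.array([onz(T,p,.045) for p in P]);print(H.round(3).tolist(),H.mean(0).round(3))
it=cv2.imread("pics/top0.png");hsv=cv2.cvtColor(it,cv2.COLOR_BGR2HSV)
m=((hsv[...,0]>100)&(hsv[...,0]<130)&(hsv[...,1]>130)&(hsv[...,2]>120));w=np.zeros_like(m);w[265:320,148:200]=1
ys,xs=np.where(m&w);q=cv2.minAreaRect(np.c_[xs,ys].astype(np.float32));B=np.array([onz(T,p,.045) for p in cv2.boxPoints(q)]);print("holder",q,B.round(3).tolist(),B.mean(0).round(3))
E
```

```text
0.1 [ 0.899 -1.737  0.1  ] [ 0.138 -1.551  0.1  ] tcpgrip
0.15 [ 0.878 -1.556  0.15 ] [ 0.171 -1.383  0.15 ] tcpgrip
0.2 [ 0.857 -1.374  0.2  ] [ 0.204 -1.215  0.2  ] tcpgrip
0.25 [ 0.836 -1.193  0.25 ] [ 0.237 -1.047  0.25 ] tcpgrip
0.3 [ 0.815 -1.012  0.3  ] [ 0.27  -0.879  0.3  ] tcpgrip
0.35 [ 0.794 -0.831  0.35 ] [ 0.303 -0.711  0.35 ] tcpgrip
[[0.499, 0.32, 0.045], [0.44, 0.345, 0.045], [0.416, 0.286, 0.045], [0.478, 0.258, 0.045]] [0.458 0.302 0.045]
holder ((169.8362274169922, 294.2155456542969), (28.23088836669922, 28.887418746948242), 23.198589324951172) [[0.441, 0.346, 0.045], [0.499, 0.322, 0.045], [0.475, 0.264, 0.045], [0.417, 0.288, 0.045]] [0.458 0.305 0.045]
```

Request:
drive_tool:
  increments:
    - [[1, 0.3, 0.14, 0, 0], [1, 0.6, 0.28, 0, 0], [1, 0.6, 0.28, 0, 0]]
  squeeze: 40

```text
time_s: 0.48
tcp_pos: [0.1994, -0.6128, 0.2375]
eef_rot: [180.0, -0.0, -155.5]
contact_force: [-0.8, 0.9, 0.2]
gripper_width: 0.0876
gripper_force: 0.0
```

Request:
drive_tool:
  increments:
    - [[1, -0.21, 0.45, 0, 0], [1, -0.42, 0.91, 0, 0], [1, -0.42, 0.91, 0, 0]]

```text
time_s: 0.85
tcp_pos: [0.2019, -0.4895, 0.238]
eef_rot: [180.0, 0.0, -155.3]
contact_force: [1.2, -0.9, -0.0]
gripper_width: 0.0874
gripper_force: 0.0
```

Request:
drive_tool:
  increments:
    - [[1, -0.38, 0.33, 0, 0], [1, -0.76, 0.66, 0, 0], [1, -0.76, 0.66, 0, 0]]

```text
time_s: 1.23
tcp_pos: [0.254, -0.3805, 0.2381]
eef_rot: [-179.9, 0.1, -155.1]
contact_force: [-0.4, -0.6, 1.1]
gripper_width: 0.0874
gripper_force: 0.0
```

Request:
drive_tool:
  increments:
    - [[1, -0.18, 0.12, 0, -0.028], [1, -0.36, 0.24, 0, -0.056], [1, -0.54, 0.36, 0, -0.084], [1, -0.72, 0.48, 0, -0.112], [1, -0.91, 0.59, 0, -0.14]]

```text
time_s: 1.85
tcp_pos: [0.3227, -0.2729, 0.2376]
eef_rot: [-180.0, -0.0, -104.7]
contact_force: [1.0, -1.3, 0.8]
gripper_width: 0.0872
gripper_force: 0.0
```

```bash
cat >> h.py <<'E'
def mv(tgt,yaw=None):
    s=r.get_state();p=np.array(s["tcp_pos"]);y=s["eef_rot"][2];a=np.deg2rad(y);d=np.array(tgt)-p
    R=np.array([[np.cos(a),np.sin(a),0],[np.sin(a),-np.cos(a),0],[0,0,-1]])
    t=R@d/.12; dy=0 if yaw is None else (yaw-y+180)%360-180
    print("pos",p.round(4),"yaw",round(y,2),"-> txyz",t.round(3),"roll",round(-dy/360,4))
E
python3 - <<'E'
from h import *
print(np.round(r.get_state()["joints"],1)); mv([.5,.0,.25],-30)
E
```

```text
[-13.2  -4.2 -29.    0.  -65.2  -1.5]
pos [ 0.3227 -0.2729  0.2376] yaw -104.67 -> txyz [-2.574 -0.853 -0.103] roll -0.2074
```

Request:
drive_tool:
  increments:
    - [[1, -0.19, -0.07, 0, -0.028], [1, -0.38, -0.14, 0, -0.056], [1, -0.57, -0.21, 0, -0.084], [1, -0.77, -0.28, 0, -0.112], [1, -0.96, -0.35, 0, -0.14]]

```text
time_s: 2.48
tcp_pos: [0.3933, -0.1723, 0.2376]
eef_rot: [180.0, -0.0, -54.3]
contact_force: [-0.2, -1.3, 0.3]
gripper_width: 0.0876
gripper_force: 0.0
```

Request:
drive_tool:
  increments:
    - [[1, -0.1, -0.35, 0, -0.02], [1, -0.2, -0.7, 0, -0.04], [1, -0.27, -0.91, 0, -0.06], [1, -0.27, -0.91, 0, -0.06], [1, -0.27, -0.91, 0, -0.06]]

```text
time_s: 3.1
tcp_pos: [0.4624, -0.0832, 0.2373]
eef_rot: [180.0, 0.0, -33.1]
contact_force: [-0.3, -0.1, 0.3]
gripper_width: 0.0877
gripper_force: 0.0
```

```bash
python3 - <<'E'
from h import *
W=camera_model("wrist");im=capture("wrist");cv2.imwrite("pics/w1.png",im[:,:,::-1])
np.savez("w1.npz",**{k:np.array(v) for k,v in W.items()})
print(ray(W,(0,0))[0].round(3));mv([.547,.082,.2],-30)
print("proj stop/lock",proj(W,[[.547,.081,.104],[.562,-.027,.062],[.458,.303,.073]]).round(0))
E
```

```text
[ 0.519 -0.119  0.385]
pos [ 0.4622 -0.0834  0.2374] yaw -33.08 -> txyz [-0.16  -1.541  0.311] roll -0.0086
proj stop/lock [[ 57. 254.]
 [186. 145.]
 [-43. 457.]]
```

View pics/w1.png

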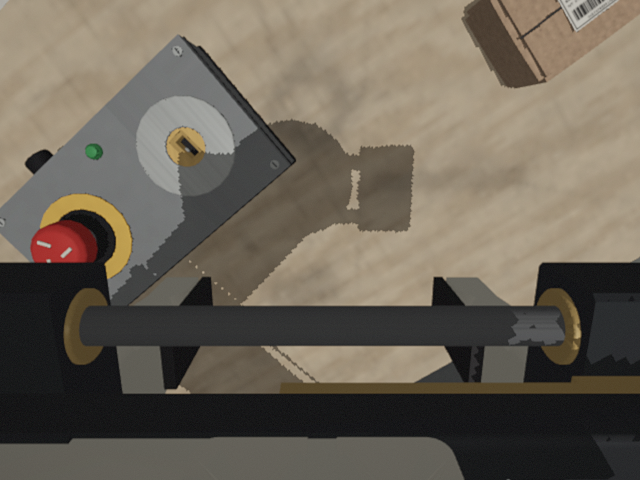

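The wrist view shows the keyhole at (187,146), matching the prediction (186,145). The button is at the left edge near (62,243), so I'll move the camera over it.

Request:
drive_tool:
  increments:
    - [[1, -0.22, -0.45, 0, 0], [1, -0.45, -0.9, 0, 0], [1, -0.45, -0.9, 0, 0]]

```text
time_s: 3.52
tcp_pos: [0.4762, 0.0395, 0.2378]
eef_rot: [-180.0, -0.0, -32.8]
contact_force: [-0.1, 0.3, -0.0]
gripper_width: 0.0878
gripper_force: 0.0
```

Request:
drive_tool:
  increments:
    - [[1, -0.27, -0.6, 0, 0], [1, -0.27, -0.6, 0, 0], [1, -0.27, -0.6, 0, 0]]

```text
time_s: 3.9
tcp_pos: [0.4878, 0.115, 0.2374]
eef_rot: [180.0, 0.0, -33.0]
contact_force: [0.3, -0.5, -0.2]
gripper_width: 0.0872
gripper_force: 0.0
```

```bash
python3 - <<'E'
from h import *
W=camera_model("wrist");im=capture("wrist")[:,:,::-1].copy();cv2.imwrite("pics/w2.png",im)
hsv=cv2.cvtColor(im,cv2.COLOR_BGR2HSV)
def big(m):
    n,l,st,c=cv2.connectedComponentsWithStats(m.astype(np.uint8));i=1+st[1:,4].argmax();q=np.argwhere(l==i)[:,::-1].astype(np.int32)
    return cv2.convexHull(q)
red=(hsv[...,1]>140)&((hsv[...,0]<8)|(hsv[...,0]>172))&(hsv[...,2]>50);red[300:]=0
h=big(red);e=cv2.fitEllipse(h);print("red",e,onz(W,e[0],.09).round(4))
yel=(hsv[...,1]>150)&(hsv[...,0]>18)&(hsv[...,0]<32)&(hsv[...,2]>100)
n,l,st,c=cv2.connectedComponentsWithStats(yel.astype(np.uint8))
for k in range(1,n):
    if st[k,4]>150:
        q=np.argwhere(l==k)[:,::-1].astype(np.int32);e=cv2.fitEllipse(cv2.convexHull(q));print("yel",st[k],e,onz(W,e[0],.061).round(4))
print("pred",proj(W,[[.547,.081,.09],[.562,-.027,.062],[.458,.303,.073]]).round(0),ray(W,(0,0))[0].round(3))
mv([.547,.081,.2],-30)
E
```

```text
red ((312.7801513671875, 123.58070373535156), (60.162208557128906, 62.726478576660156), 176.60430908203125) [0.5487 0.0835 0.09  ]
yel [ 267   90   85   83 1658] ((310.8326721191406, 131.81033325195312), (80.88849639892578, 86.70143127441406), 120.75609588623047) [0.545  0.0883 0.061 ]
pred [[317. 124.]
 [436.  18.]
 [152. 369.]] [0.544 0.08  0.385]
pos [0.4876 0.1143 0.2374] yaw -33.0 -> txyz [ 0.567 -0.037  0.312] roll -0.0083
```

View pics/w2.png

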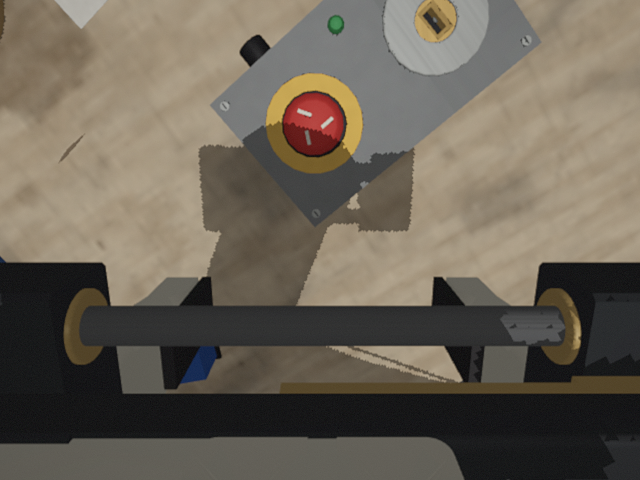

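The wrist view shows the red head's circle centred near (314.5,124), 62 px across, the yellow ring spanning x 267-362 and y 73-173, and the key slot at (436,19).

```bash
python3 - <<'E'
from h import *
W=camera_model("wrist");im=capture("wrist")[:,:,::-1].copy()
hsv=cv2.cvtColor(im,cv2.COLOR_BGR2HSV)
def cen(m,z,name):
    n,l,st,c=cv2.connectedComponentsWithStats(m.astype(np.uint8));i=1+st[1:,4].argmax();q=np.argwhere(l==i)[:,::-1].astype(np.int32)
    c,rad=cv2.minEnclosingCircle(q);P=onz(W,c,z);print(name,st[i],np.round(c,1),round(rad,1),P.round(4));return P
w=np.zeros(hsv.shape[:2],bool);w[80:170,270:360]=1
red=(hsv[...,1]>120)&((hsv[...,0]<9)|(hsv[...,0]>170))&(hsv[...,2]>30)&w
s=cen(red,.09,"red")
w[65:180,260:370]=1
y=(hsv[...,1]>90)&(hsv[...,0]>12)&(hsv[...,0]<35)&(hsv[...,2]>40)&w
for v in (60,): cen((y|red),.061,"ring+red")
# slot: dark in brass
k=onz(W,(436,19),.062);print("keyhole",k.round(4))
d=s-k;print("dist",np.hypot(*d[:2]).round(4),"yaw",np.rad2deg(np.arctan2(-d[0],d[1])).round(2))
# station corner screws / corners at z .06
C=[onz(W,p,.06) for p in((211,104),(541,41),(315,226))];print(np.round(C,4).tolist())
e=C[1]-C[2];print("edge -y yaw",np.rad2deg(np.arctan2(e[0],-e[1])).round(2),np.hypot(*e[:2]).round(4)); e=C[0]-C[2];print("edge x yaw",np.rad2deg(np.arctan2(e[1],e[0])).round(2),np.hypot(*e[:2]).round(4))
E
```

```text
red [ 282   93   61   63 2799] [311.5 124. ] 31.7 [0.5487 0.0837 0.09  ]
ring+red [ 265   73   97  101 7229] [313.  123.1] 50.4 [0.5492 0.0828 0.061 ]
keyhole [ 0.5609 -0.0273  0.062 ]
dist 0.1116 yaw 6.23
[[0.6012, 0.138, 0.06], [0.508, -0.0833, 0.06], [0.483, 0.1246, 0.06]]
edge -y yaw 6.86 0.2094
edge x yaw 6.48 0.119
```

Request:
drive_tool:
  increments:
    - [[1, 0.3, -0.03, 0, 0], [1, 0.57, -0.054, 0.1, 0], [1, 0.57, -0.054, 0.5, 0], [1, 0.57, -0.054, 0.8, 0], [1, 0.57, -0.054, 0.8, 0]]
  squeeze: 20

```text
time_s: 4.62
tcp_pos: [0.5468, 0.0811, 0.1393]
eef_rot: [179.7, 0.2, -33.1]
contact_force: [0.1, 0.8, 1.1]
gripper_width: 0.0875
gripper_force: 0.0
```

```bash
python3 - <<'E'
from h import *
mv([.5485,.0825,.087])
E
```

```text
pos [0.5468 0.0811 0.1393] yaw -33.1 -> txyz [ 0.006 -0.017  0.436] roll 0.0
```

Request:
drive_tool:
  increments:
    - [[1, 0.006, -0.017, 0.25, 0], [1, 0.006, -0.017, 0.44, 0], [1, 0.006, -0.017, 0.44, 0]]
  squeeze: 20

```text
time_s: 5.0
tcp_pos: [0.5503, 0.084, 0.0893]
eef_rot: [179.9, 0.0, -33.0]
contact_force: [0.2, -1.1, 0.6]
gripper_width: 0.0874
gripper_force: 0.0
```

Request:
drive_tool:
  increments:
    - [[-1, 0, 0, 0, 0], [-1, 0, 0, 0, 0], [-1, 0, 0, 0, 0], [-1, 0, 0, 0, 0], [-1, 0, 0, 0, 0]]

```text
time_s: 5.62
tcp_pos: [0.5501, 0.0845, 0.0888]
eef_rot: [180.0, 0.0, -33.0]
contact_force: [-3.8, -8.7, 2.0]
gripper_width: 0.0432
gripper_force: 4.9
```

Request:
drive_tool:
  increments:
    - [[-1, 0, 0.016, 0, 0], [-1, 0, 0.016, 0, 0], [-1, 0, 0.016, 0, 0]]

```text
time_s: 6.0
tcp_pos: [0.5486, 0.0827, 0.0885]
eef_rot: [179.9, 0.1, -33.0]
contact_force: [-4.0, -2.1, 2.8]
gripper_width: 0.0387
gripper_force: 20.0
```

Request:
drive_tool:
  increments:
    - [[-1, 0, 0.004, 0.03, 0], [-1, 0, 0.004, 0.06, 0], [-1, 0, 0.004, 0.076, 0], [-1, 0, 0.004, 0.08, 0], [-1, 0, 0.004, 0.08, 0]]
  squeeze: 35

```text
time_s: 6.62
tcp_pos: [0.5487, 0.0826, 0.0794]
eef_rot: [180.0, 0.0, -33.0]
contact_force: [-6.1, -2.4, 6.7]
gripper_width: 0.0386
gripper_force: 35.0
```

Request:
drive_tool:
  increments:
    - [[-1, 0, 0, -0.008, 0], [-1, 0, 0, -0.008, 0], [-1, 0, 0, -0.008, 0]]

```text
time_s: 7.0
tcp_pos: [0.5486, 0.0826, 0.0801]
eef_rot: [180.0, 0.0, -33.0]
contact_force: [-4.4, -1.4, 5.3]
gripper_width: 0.0381
gripper_force: 35.0
```

Request:
drive_tool:
  increments:
    - [[-1, 0, 0, -0.008, 0], [-1, 0, 0, -0.01, 0], [-1, 0, 0, -0.01, 0]]

```text
time_s: 7.38
tcp_pos: [0.5486, 0.0826, 0.0813]
eef_rot: [180.0, 0.0, -33.0]
contact_force: [-5.1, -2.3, 3.9]
gripper_width: 0.0385
gripper_force: 35.0
```

Request:
drive_tool:
  increments:
    - [[-1, 0, 0, 0.015, 0], [-1, 0, 0, 0.025, 0], [-1, 0, 0, 0.032, 0], [-1, 0, 0, 0.032, 0]]

```text
time_s: 7.88
tcp_pos: [0.5488, 0.0825, 0.0791]
eef_rot: [180.0, -0.0, -32.9]
contact_force: [-10.5, -2.2, 19.9]
gripper_width: 0.0386
gripper_force: 35.0
```

Request:
drive_tool:
  increments:
    - [[-1, 0, 0, -0.024, 0], [-1, 0, 0, -0.024, 0], [0, 0, 0, -0.024, 0], [0, 0, 0, -0.024, 0], [0, 0, 0, -0.024, 0]]

```text
time_s: 8.5
tcp_pos: [0.5496, 0.0831, 0.0804]
eef_rot: [-180.0, -0.0, -33.0]
contact_force: [0.4, -0.5, -0.1]
gripper_width: 0.0438
gripper_force: 0.0
```

```bash
python3 - <<'E'
from h import *
S=camera_model("side")
a=cv2.imread("pics/side0.png");b=capture("side")[:,:,::-1]
st=r.get_state();print(np.round(st["tcp_pos"],4),np.round(st["contact_force"],1),st["gripper_width"])
print(proj(S,[[.5485,.0825,.104],[.5485,.0825,.096]]))
c=np.hstack([cv2.resize(i[240:320,300:380],(400,400),interpolation=cv2.INTER_CUBIC) for i in(a,b)]);cv2.imwrite("pics/s2.png",c)
W=camera_model("wrist");cv2.imwrite("pics/w3.png",capture("wrist")[:,:,::-1])
E
```

```text
[0.5495 0.083  0.0804] [-0.6 -0.1  1.2] 0.043791562188228245
[[338.38632901 275.87525838]
 [338.31710082 278.83637691]]
```

View pics/s2.png

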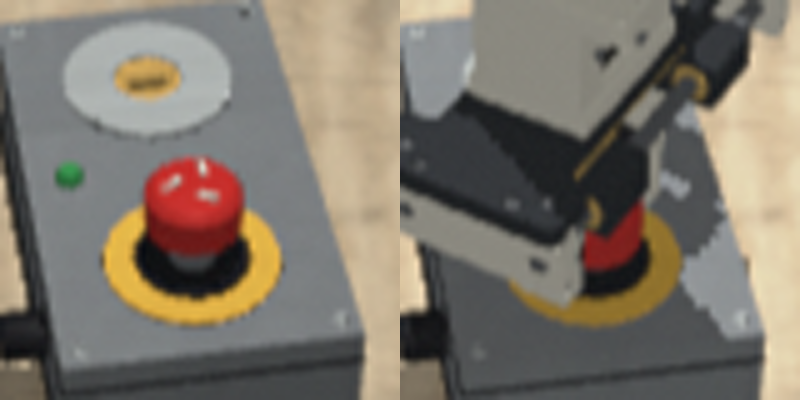

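In the side crop the released head's lower edge sits about 3 px lower than before and the stem is hidden, so it is latched. Next I regrip and twist clockwise.

Request:
drive_tool:
  increments:
    - [[-1, -0.004, 0.006, 0, 0], [-1, -0.004, 0.006, 0, 0], [-1, -0.004, 0.006, 0, 0]]
  squeeze: 35

```text
time_s: 8.98
tcp_pos: [0.5485, 0.0825, 0.0804]
eef_rot: [-180.0, -0.0, -33.0]
contact_force: [1.5, -0.6, -1.3]
gripper_width: 0.0386
gripper_force: 35.0
```

Request:
drive_tool:
  increments:
    - [[-1, 0, 0, 0, 0.026], [-1, 0, 0, 0, 0.052], [-1, 0, 0, 0, 0.078], [-1, 0, 0, 0, 0.104], [-1, 0, 0, 0, 0.13]]

```text
time_s: 9.6
tcp_pos: [0.5485, 0.0825, 0.0809]
eef_rot: [-180.0, -0.0, -80.1]
contact_force: [-1.5, 0.1, 3.4]
gripper_width: 0.0384
gripper_force: 35.0
```

Request:
drive_tool:
  increments:
    - [[-1, 0, 0, 0, 0], [-1, 0, 0, 0, 0]]

```text
time_s: 9.85
tcp_pos: [0.5485, 0.0825, 0.0807]
eef_rot: [-180.0, 0.0, -79.6]
contact_force: [-0.5, -0.8, 3.1]
gripper_width: 0.0388
gripper_force: 35.0
```

```bash
python3 - <<'E'
from h import *
st=r.get_state();print(np.round(st["moment"],2))
E
```

```text
[ 0.03  0.28 -0.01]
```

Request:
drive_tool:
  increments:
    - [[0.3, 0, 0, 0, 0], [0.3, 0, 0, 0, 0], [0.3, 0, 0, -0.4, 0], [0.3, 0, 0, -0.95, 0], [0.3, 0, 0, -0.95, 0]]

```text
time_s: 10.48
tcp_pos: [0.5508, 0.0833, 0.1993]
eef_rot: [-179.5, 0.1, -79.7]
contact_force: [0.4, 0.0, -0.5]
gripper_width: 0.0572
gripper_force: 0.0
```

Request:
drive_tool:
  increments:
    - [[1, -0.2, 0.07, 0, -0.028], [1, -0.4, 0.14, 0, -0.056], [1, -0.6, 0.2, 0, -0.084], [1, -0.8, 0.27, 0, -0.112], [1, -0.95, 0.33, 0, -0.14]]

```text
time_s: 11.1
tcp_pos: [0.4882, 0.1881, 0.1935]
eef_rot: [179.9, 0.0, -29.0]
contact_force: [-1.1, 0.5, 0.1]
gripper_width: 0.0875
gripper_force: 0.0
```

Request:
drive_tool:
  increments:
    - [[1, -0.42, -0.25, 0, -0.007], [1, -0.84, -0.49, 0, -0.014], [1, -0.84, -0.49, 0, -0.014]]

```text
time_s: 11.48
tcp_pos: [0.4282, 0.2908, 0.1937]
eef_rot: [180.0, 0.0, -24.0]
contact_force: [0.5, 0.1, 0.1]
gripper_width: 0.0877
gripper_force: 0.0
```

Request:
drive_tool:
  increments:
    - [[1, -0.42, -0.22, 0, 0], [1, -0.42, -0.22, 0, 0], [1, -0.42, -0.22, 0, 0]]

```text
time_s: 11.85
tcp_pos: [0.3949, 0.3325, 0.1938]
eef_rot: [179.9, 0.0, -24.3]
contact_force: [0.4, -0.3, 0.0]
gripper_width: 0.0877
gripper_force: 0.0
```

```bash
python3 - <<'E'
from h import *
W=camera_model("wrist");im=capture("wrist")[:,:,::-1].copy();b=capture("side")[:,:,::-1]
im[0:200,480:640]=cv2.resize(b[240:320,306:370],(160,200))
cv2.imwrite("pics/w4.png",im);np.savez("w4.npz",**{k:np.array(v) for k,v in W.items()})
print(proj(W,[[.458,.303,.045],[.458,.303,.093]]).round(0));mv([.458,.303,.2],-24)
E
```

```text
[[324. 122.]
 [325. 121.]]
pos [0.3955 0.3321 0.194 ] yaw -24.39 -> txyz [ 0.575  0.006 -0.05 ] roll -0.0011
```

View pics/w4.png

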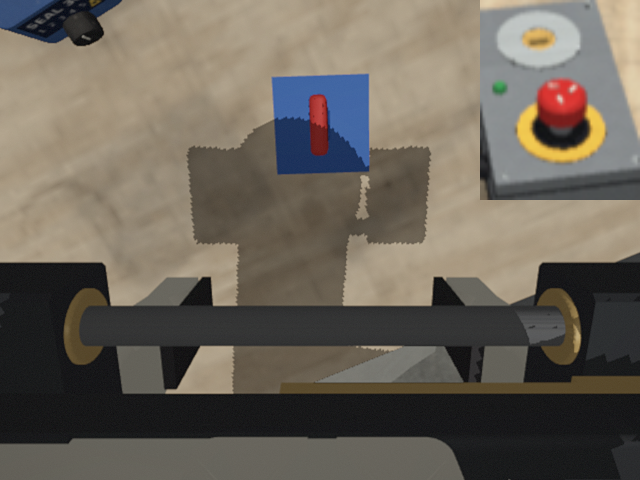

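The inset shows the button sprung up with its stem visible. The holder's corners are at (273,77), (369,74), (370,171) and (278,174), and the bow runs from (318,95) to (319,156).

```bash
python3 - <<'E'
from h import *
W=dict(np.load("w4.npz"));im=cv2.imread("pics/w4.png");hsv=cv2.cvtColor(im,cv2.COLOR_BGR2HSV)
m=(hsv[...,1]>120)&((hsv[...,0]<9)|(hsv[...,0]>170))&(hsv[...,2]>40);w=np.zeros_like(m);w[80:170,290:350]=1
q=np.argwhere(m&w)[:,::-1].astype(np.float32);R=cv2.minAreaRect(q);print(R,q.min(0),q.max(0))
top=m&w; 
for z in(.073,.093):
    P=np.array([onz(W,p,z) for p in cv2.boxPoints(R)]);print(z,P.mean(0).round(4))
vx,vy,x0,y0=cv2.fitLine(q,cv2.DIST_L2,0,.01,.01).ravel();a=onz(W,(x0,y0),.085);b=onz(W,(x0+vx*20,y0+vy*20),.085);d=b-a;print("yaw",np.rad2deg(np.arctan2(d[1],d[0])),a.round(4))
C=np.array([onz(W,p,.045) for p in((273,77),(369,74),(370,171),(278,174))]);print(C.round(4).tolist(),C.mean(0).round(4))
for i in range(4):
    e=C[(i+1)%4]-C[i];print(np.hypot(*e[:2]).round(4),np.rad2deg(np.arctan2(e[1],e[0])).round(1))
E
```

```text
((318.5, 124.5), (59.0, 17.0), 90.0) [310.  95.] [327. 154.]
0.073 [0.4575 0.3073 0.073 ]
0.093 [0.4574 0.3072 0.093 ]
yaw 157.56175314324113 [0.4577 0.3072 0.085 ]
[[0.4978, 0.322, 0.045], [0.4735, 0.2637, 0.045], [0.4148, 0.2876, 0.045], [0.4393, 0.3467, 0.045]] [0.4563 0.305  0.045 ]
0.0632 -112.7
0.0634 157.9
0.064 67.5
0.0635 -22.9
```

Request:
drive_tool:
  increments:
    - [[1, 0.3, -0.012, 0, -0.005], [1, 0.557, -0.025, 0.1, -0.005], [1, 0.557, -0.025, 0.4, -0.005], [1, 0.557, -0.025, 0.5, -0.005], [1, 0.557, -0.025, 0.5, -0.005]]

```text
time_s: 12.58
tcp_pos: [0.4572, 0.3074, 0.1339]
eef_rot: [179.9, 0.0, -22.6]
contact_force: [0.1, -0.4, 1.2]
gripper_width: 0.0877
gripper_force: 0.0
```

```bash
python3 - <<'E'
from h import *
mv([.4576,.3072,.065],-22.6)
E
```

```text
pos [0.4572 0.3074 0.1339] yaw -22.57 -> txyz [0.004 0.    0.574] roll 0.0001
```

Request:
drive_tool:
  increments:
    - [[1, 0.004, 0, 0.3, 0], [1, 0.004, 0, 0.574, 0], [0.2, 0.004, 0, 0.574, 0], [-1, 0.004, 0, 0.574, 0], [-1, 0.004, 0, 0.574, 0]]
  squeeze: 10

```text
time_s: 13.2
tcp_pos: [0.4584, 0.3091, 0.0674]
eef_rot: [-179.8, -0.1, -22.5]
contact_force: [-0.0, 0.1, -0.3]
gripper_width: 0.0634
gripper_force: 0.0
```

Request:
drive_tool:
  increments:
    - [[-1, 0, 0, 0, 0], [-1, 0, 0, 0, 0], [-1, 0, 0, 0, 0], [-1, 0, 0, 0, 0], [-1, 0, 0, 0, 0]]

```text
time_s: 13.82
tcp_pos: [0.4576, 0.3079, 0.0654]
eef_rot: [180.0, 0.0, -22.5]
contact_force: [-1.4, -3.4, 2.5]
gripper_width: 0.0132
gripper_force: 1.9
```

Request:
drive_tool:
  increments:
    - [[-1, 0, 0.004, 0, 0], [-1, 0, 0.004, 0, 0], [-1, 0, 0.004, 0, 0], [-1, 0, 0.004, 0, 0]]

```text
time_s: 14.32
tcp_pos: [0.4566, 0.3059, 0.0651]
eef_rot: [179.8, 0.0, -22.6]
contact_force: [-0.9, -5.2, 4.4]
gripper_width: 0.0104
gripper_force: 10.0
```

Request:
drive_tool:
  increments:
    - [[-1, 0, 0, 0, 0], [-1, 0, 0, 0, 0], [-1, 0, 0, -0.15, 0], [-1, 0, 0, -0.35, 0], [-1, 0, 0, -0.55, 0]]
  squeeze: 45

```text
time_s: 14.95
tcp_pos: [0.4575, 0.3078, 0.132]
eef_rot: [-180.0, 0.0, -22.5]
contact_force: [-0.2, 0.1, -0.3]
gripper_width: 0.0099
gripper_force: 45.0
```

Request:
drive_tool:
  increments:
    - [[-1, 0, 0, -0.25, 0], [-1, 0, 0, -0.4, 0], [-1, 0, 0, -0.4, 0]]

```text
time_s: 15.32
tcp_pos: [0.4581, 0.3086, 0.1808]
eef_rot: [-179.8, -0.0, -22.5]
contact_force: [1.2, 0.3, -0.7]
gripper_width: 0.0096
gripper_force: 45.0
```

```bash
python3 - <<'E'
from h import *
S=camera_model("side");T=camera_model("top")
b=capture("side")[:,:,::-1];t=capture("top")[:,:,::-1]
s=r.get_state();p=np.array(s["tcp_pos"]);g=p+[0,0,.008]
print(proj(S,[g,g-[0,0,.06],[.4576,.3072,.045]]).round(0),proj(T,[g]).round(0))
u,v=proj(S,[g-[0,0,.03]])[0].astype(int)
c=cv2.resize(b[v-60:v+60,u-60:u+60],(480,480),interpolation=cv2.INTER_CUBIC);cv2.imwrite("pics/s3.png",c);print(u-60,v-60)
mv([.561,-.0272,.177],6.7)
E
```

```text
[[408. 336.]
 [404. 361.]
 [399. 391.]] [[145. 296.]]
345 288
pos [0.4572 0.3076 0.1788] yaw -22.55 -> txyz [1.869 2.245 0.015] roll -0.0812
```

View pics/s3.png

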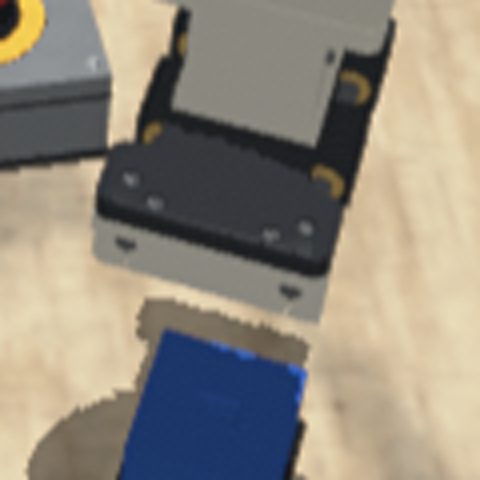

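The crop shows the key's pocket empty, and the grip width of 9.6 mm fits the bow, though the near finger hides the blade. I'll carry it over to the key switch.

Request:
drive_tool:
  increments:
    - [[-1, 0.25, 0.3, 0, -0.02], [-1, 0.5, 0.6, 0, -0.04], [-1, 0.79, 0.95, 0, -0.06], [-1, 0.79, 0.95, 0, -0.081], [-1, 0.79, 0.95, 0, -0.081]]

```text
time_s: 16.05
tcp_pos: [0.5011, 0.1652, 0.1784]
eef_rot: [180.0, 0.1, 6.5]
contact_force: [0.1, 0.5, -0.3]
gripper_width: 0.0097
gripper_force: 45.0
```

```bash
python3 - <<'E'
from h import *
mv([.561,-.0272,.177],6.7)
E
```

```text
pos [0.5011 0.1652 0.1784] yaw 6.5 -> txyz [0.315 1.649 0.011] roll -0.0006
```

Request:
drive_tool:
  increments:
    - [[-1, 0.1, 0.47, 0, 0], [-1, 0.2, 0.95, 0, 0], [-1, 0.2, 0.95, 0, 0]]

```text
time_s: 16.42
tcp_pos: [0.5386, 0.0531, 0.1785]
eef_rot: [180.0, 0.1, 6.3]
contact_force: [0.0, 0.5, -0.6]
gripper_width: 0.0099
gripper_force: 45.0
```

Request:
drive_tool:
  increments:
    - [[-1, 0.06, 0.35, 0, 0], [-1, 0.115, 0.69, 0, 0], [-1, 0.115, 0.69, 0, 0], [-1, 0.115, 0.69, 0, 0]]

```text
time_s: 16.92
tcp_pos: [0.5614, -0.0242, 0.1789]
eef_rot: [-180.0, 0.0, 6.6]
contact_force: [-0.8, 0.5, 0.1]
gripper_width: 0.0097
gripper_force: 45.0
```

```bash
python3 - <<'E'
from h import *
mv([.561,-.0272,.126],6.7)
b=capture("side")[:,:,::-1];w=capture("wrist")[:,:,::-1]
S=camera_model("side");W=camera_model("wrist");p=np.array(r.get_state()["tcp_pos"])
print(proj(S,[p+[0,0,-.052],[.561,-.0272,.062]]).round(0),proj(W,[p+[0,0,-.052],p+[0,0,-.011]]).round(0))
im=np.hstack([cv2.resize(b[190:310,270:390],(480,480),interpolation=cv2.INTER_CUBIC),w[240:480,160:480].repeat(1,0)[:240,:320].copy() if 0 else cv2.resize(w[200:440,240:400],(320,480))])
cv2.imwrite("pics/s4.png",im)
E
```

```text
pos [ 0.5614 -0.0242  0.1789] yaw 6.56 -> txyz [-0.006  0.024  0.441] roll -0.0004
[[329. 233.]
 [329. 255.]] [[324. 266.]
 [324. 299.]]
```

View pics/s4.png

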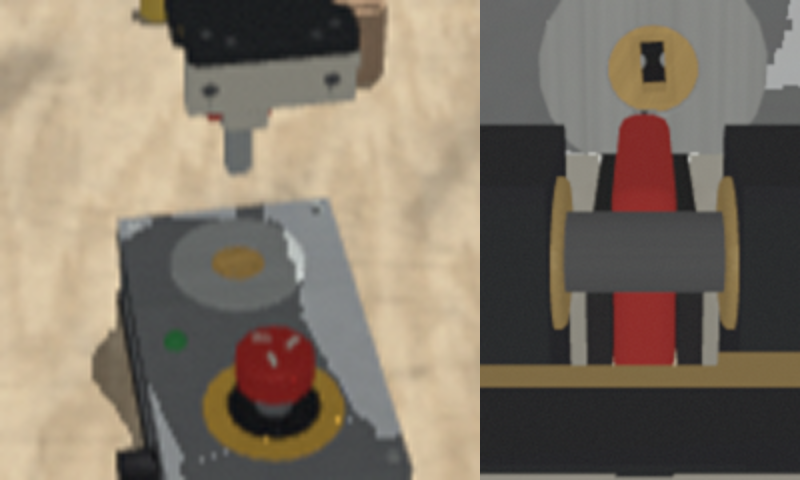

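The side crop shows the blade hanging straight with its tip at full-image (329,233), exactly as predicted. The wrist crop shows the slot at about (326.5,231) full-image, ready to be entered.

```bash
python3 - <<'E'
from h import *
W=camera_model("wrist")
print(onz(W,(326.5,231),.062).round(4),onz(W,(326.5,220),.062).round(4),onz(W,(326.5,242),.062).round(4))
mv([.561,-.0272,.126],6.7)
E
```

```text
[ 0.5636 -0.0256  0.062 ] [ 0.5707 -0.0247  0.062 ] [ 0.5563 -0.0265  0.062 ]
pos [ 0.5614 -0.0239  0.1793] yaw 6.66 -> txyz [-0.007  0.027  0.444] roll -0.0001
```

Request:
drive_tool:
  increments:
    - [[-1, -0.003, 0.022, 0.15, 0], [-1, -0.003, 0.022, 0.35, 0], [-1, -0.003, 0.022, 0.44, 0], [-1, -0.003, 0.022, 0.46, 0], [-1, -0.003, 0.022, 0.46, 0]]
  squeeze: 55

```text
time_s: 17.65
tcp_pos: [0.5619, -0.0274, 0.1248]
eef_rot: [180.0, -0.0, 6.7]
contact_force: [0.4, 0.3, -0.6]
gripper_width: 0.0097
gripper_force: 55.0
```

```bash
python3 - <<'E'
from h import *
mv([.561,-.0272,.110],6.7)
E
```

```text
pos [ 0.5619 -0.0274  0.1248] yaw 6.65 -> txyz [-0.008 -0.003  0.124] roll -0.0001
```

Request:
drive_tool:
  increments:
    - [[-1, 0, -0.004, 0.06, 0], [-1, 0, -0.004, 0.11, 0], [-1, 0, -0.004, 0.15, 0], [-1, 0, -0.004, 0.15, 0]]

```text
time_s: 18.15
tcp_pos: [0.5612, -0.0274, 0.1057]
eef_rot: [180.0, 0.1, 6.6]
contact_force: [0.1, 0.1, -0.8]
gripper_width: 0.0101
gripper_force: 55.0
```

Request:
drive_tool:
  increments:
    - [[-1, 0, 0, 0.03, 0], [-1, 0, 0, 0.06, 0], [-1, 0, 0, 0.09, 0], [-1, 0, 0, 0.09, 0]]

```text
time_s: 18.65
tcp_pos: [0.5616, -0.027, 0.0951]
eef_rot: [-180.0, -0.0, 6.6]
contact_force: [1.0, 1.1, -2.6]
gripper_width: 0.0096
gripper_force: 55.0
```

Request:
drive_tool:
  increments:
    - [[-1, 0, 0, 0.02, 0.006], [-1, 0, 0, 0.04, -0.006], [-1, 0, 0, 0.06, 0.006], [-1, 0, 0, 0.07, -0.006], [-1, 0, 0, 0.07, 0]]

```text
time_s: 19.27
tcp_pos: [0.5622, -0.0269, 0.0877]
eef_rot: [-180.0, -0.1, 6.7]
contact_force: [1.2, 2.5, 2.0]
gripper_width: 0.0098
gripper_force: 55.0
```

Request:
drive_tool:
  increments:
    - [[-1, 0, 0, 0.02, 0.006], [-1, 0, 0, 0.035, -0.006], [-1, 0, 0, 0.045, 0.006], [-1, 0, 0, 0.05, -0.006], [-1, 0, 0, 0.05, 0]]
  squeeze: 60

```text
time_s: 19.9
tcp_pos: [0.5623, -0.0269, 0.0821]
eef_rot: [-180.0, -0.1, 6.7]
contact_force: [-1.9, 2.1, 6.6]
gripper_width: 0.0099
gripper_force: 60.0
```

Request:
drive_tool:
  increments:
    - [[-1, 0, 0, 0.01, 0.006], [-1, 0, 0, 0.012, -0.006], [-1, 0, 0, 0.012, 0.006], [-1, 0, 0, 0.012, 0], [-1, 0, 0, 0.012, 0]]

```text
time_s: 20.52
tcp_pos: [0.5624, -0.027, 0.0819]
eef_rot: [180.0, -0.1, 6.7]
contact_force: [-5.3, 3.7, 16.7]
gripper_width: 0.0093
gripper_force: 60.0
```

Request:
drive_tool:
  increments:
    - [[-1, 0, 0, 0, 0.025], [-1, 0, 0, 0, 0.05], [-1, 0, 0, 0, 0.075], [-1, 0, 0, 0, 0.1], [-1, 0, 0, 0, 0.125]]

```text
time_s: 21.15
tcp_pos: [0.5623, -0.0271, 0.0819]
eef_rot: [-179.9, -0.1, -38.6]
contact_force: [-4.9, 1.9, 17.9]
gripper_width: 0.0096
gripper_force: 60.0
```

```bash
python3 - <<'E'
from h import *
s=r.get_state();print(np.round(s["tcp_pos"],4),np.round(s["eef_rot"],2),np.round(s["contact_force"],1),np.round(s["moment"],2))
E
```

```text
[ 0.5623 -0.0271  0.0819] [-1.7992e+02 -1.0000e-01 -3.8600e+01] [-4.9  1.9 17.9] [1.13 2.25 0.11]
```

Request:
drive_tool:
  increments:
    - [[-1, 0, 0, 0, 0.026], [-1, 0, 0, 0, 0.052], [-1, 0, 0, 0, 0.078], [-1, 0, 0, 0, 0.104], [-1, 0, 0, 0, 0.128]]

```text
time_s: 21.78
tcp_pos: [0.562, -0.0273, 0.0819]
eef_rot: [-179.9, -0.0, -84.7]
contact_force: [-6.6, 2.6, 18.3]
gripper_width: 0.0101
gripper_force: 60.0
```

```bash
python3 - <<'E'
from h import *
s=r.get_state();print(np.round(s["tcp_pos"],4),np.round(s["eef_rot"],2),np.round(s["contact_force"],1),np.round(s["moment"],2),s["gripper_width"])
E
```

```text
[ 0.562  -0.0273  0.0819] [-1.7991e+02 -3.0000e-02 -8.4670e+01] [-6.6  2.6 18.3] [0.84 2.54 0.17] 0.010063278781747469
```

The moment is only the spring's, and the blade has about 8° of play in the slot, so I turn on until the stop is felt.

Request:
drive_tool:
  increments:
    - [[-1, 0, 0, 0, 0.01], [-1, 0, 0, 0, 0.018], [-1, 0, 0, 0, 0.018], [-1, 0, 0, 0, 0.018]]

```text
time_s: 22.28
tcp_pos: [0.562, -0.0273, 0.0818]
eef_rot: [-179.9, -0.0, -90.9]
contact_force: [-5.6, 2.9, 17.7]
gripper_width: 0.0095
gripper_force: 60.0
```

```bash
cat > p.py <<'E'
from h import *
s=r.get_state();print(np.round(s["tcp_pos"],4),np.round(s["eef_rot"],2),np.round(s["contact_force"],1),np.round(s["moment"],2),s["gripper_width"])
E
python3 p.py
```

```text
[ 0.562  -0.0273  0.0818] [-1.7991e+02 -2.0000e-02 -9.0870e+01] [-5.6  2.9 17.7] [0.85 2.54 0.16] 0.00947228418891746
```

Request:
drive_tool:
  increments:
    - [[-1, 0, 0, 0, 0.004], [-1, 0, 0, 0, 0.008], [-1, 0, 0, 0, 0.008]]

```text
time_s: 22.65
tcp_pos: [0.5619, -0.0273, 0.0818]
eef_rot: [-179.9, -0.0, -93.8]
contact_force: [-5.6, 2.6, 18.4]
gripper_width: 0.0098
gripper_force: 60.0
```

```bash
python3 p.py
```

```text
[ 0.5619 -0.0273  0.0818] [-1.7991e+02 -2.0000e-02 -9.3760e+01] [-5.6  2.6 18.4] [0.91 2.61 0.16] 0.009764236225726251
```

Request:
drive_tool:
  increments:
    - [[-1, 0, 0, 0, 0.006], [-1, 0, 0, 0, 0.01], [-1, 0, 0, 0, 0.01]]

```text
time_s: 23.02
tcp_pos: [0.5619, -0.0273, 0.0818]
eef_rot: [-179.9, -0.0, -97.4]
contact_force: [-6.6, 2.8, 18.6]
gripper_width: 0.0097
gripper_force: 60.0
```

```bash
python3 p.py; python3 - <<'E'
from h import *
w=capture("wrist")[:,:,::-1];b=capture("side")[:,:,::-1]
cv2.imwrite("pics/s5.png",np.hstack([cv2.resize(b[200:300,280:380],(480,480),interpolation=cv2.INTER_CUBIC),cv2.resize(w[200:440,240:400],(320,480))]))
E
```

```text
[ 0.5619 -0.0273  0.0818] [-1.7991e+02 -1.0000e-02 -9.7350e+01] [-6.6  2.8 18.6] [0.98 2.61 0.28] 0.009705823257370589
```

View pics/s5.png

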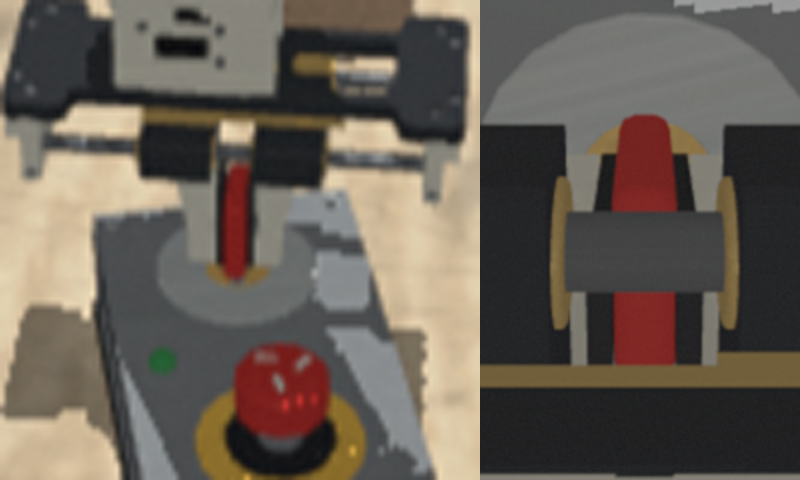

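The bow sits square in the jaws and down at the plug, the moment rose from 0.16 to 0.28 N m at the stop, and the button is up. I'm handing in.

```bash
python3 -c "
from plant import job
print(job.close_job())"
```

```text
the job is handed in; nothing more can be done
None
```

I handed the job in with the stop button pressed, latched, twisted clockwise and back up. The key is fully home, turned to the plug's stop (just past a quarter turn), and still gripped; the hand-in returned no verdict.

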